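Clip in the light probe and hold the lamp shutter half open

ROBOT

A 6-joint arm with a two-finger parallel gripper is mounted at the origin on a cart in front of the work surface, level with it; the furniture and walls round the work are solid. World frame = base frame: x ahead of the robot, y to its left, z up, the work surface at z = 0. Lengths are in m, angles in degrees, forces in N, time in s.
With the tool pointing down it reaches from about 0.4 to 0.825 m from the base axis. Payload 7 kg.
Tool frame: the origin (TCP) lies at the very end of the fingers, on their centre line; the grasp point (between the pads) lies 19 mm behind it (ctrl.pinch_z is the distance from the TCP to the grasp point, in m); z points along the fingers, x is the direction in which the jaws open and shut, and the axes are right-handed (so a half turn about z gives the same grasp; the last joint's range is limited). The gripper opens to 88 mm and grips with 3 to 60 N. Pads are 19 mm wide; open, the fingers measure 130 mm over their backs; the gripper's body (78 mm by 193 mm) begins 47 mm behind the grasp point.
Start: joints at [-26.236, 20.546, 0.682, 0, -70.136, -16.507], TCP at [0.496, -0.458, 0.203] pointing down, gripper open.
Joint ranges: [-176.03, 176.03], [-82.01, 121.73], [-58.28, 71.71], [-173.87, 95.51], [-174.79, -0.11], [-173.66, 173.66]. Speed limits (degrees/s): [136.94, 136.94, 172.46, 180, 180, 180].

INTERFACE

Orientations are given as [roll, pitch, yaw] about the fixed x, y, z axes, in that order (R = Rz(yaw) Ry(pitch) Rx(roll)).
In Python, from plant import ctrl gives the robot as it stands.
- The arm moves only by the tool carry_out, never from a script. Its argument "increments" is a list of rows, each a list of 7 numbers: the turn, a rotation vector about the world's x, y, z in degrees, then the shift along the world's x, y, z in mm, then the closure, from 0 (fully open) to 1 (shut). In form: [[ax, ay, az, dx, dy, dz, grip], ...]. A call has 1 to 20 rows; each row is the pose to reach, as a shift and turn from the pose commanded when the call began; what a row does not reach only later rows make up. A row lasts 1/8 s, in which the tool goes at most 62.5 mm and 10.7 degrees, less where a joint would pass 70% of its speed; a pose out of reach is approached as far as the arm can. A call with a gripper value outside its range is refused whole. The fingers move at their own pace and stop on an object; the grip force is fixed at half the most. Time passes only in rows, so rows that repeat a pose let the fingers close. It gives the time, the measured TCP pose, the force and the opening at its end, in the units of the state.
- ctrl.get_obs(): the state, without advancing time (a new reading comes with each control period).
- ctrl.snapshot(name): name is "side" or "top" or "wrist"; returns a dict with "pixels" (420x560x3 uint8, blue, green, red), "intrinsics" (3x3 intrinsics, pixels), "rvec" (rotation vector, rad) and "tvec" (3), from world to camera coordinates, as OpenCV has them; the wrist camera has in their place "hand_eye" (4x4, takes a point from camera to tool coordinates, whose origin is the TCP and whose axes are the tool frame's). Camera axes: x right, y down, z forward; pixel columns grow to the right and rows downward; lengths in m; the calibration is good to about 2 mm. A picture is of the moment at which its call begins: read the wrist's pose just before it. There is no depth.
- ctrl.close_job(): hands the job in, once; it reports no verdict.
Trained networks look in a picture, given as the dict that the camera call returned (one of the last four; its "shot" number tells which), for a name from the list of things; names that differ only in an ending like _2 or _b are one class to them, and where a whole thing is asked for, a point or a joint stands for the part that bears it (a point fixed in the world has none). Each returns a list of dicts, best first, with "confidence" (0 to 1); they miss things now and then, are a little off and sometimes report something else, mostly with a low value. They report only what shows in the picture. A call takes as long as a camera call.
- ctrl.search_frame(picture, label): "centre" ([x, y, z] in m, in world coordinates, good to about 4 mm: the middle of the surface that is visible of it).
- ctrl.outline_of(picture, label): "pixels" (420x560 bool, what is visible of it).
The state is a dict: "clock": time; "joint_pos": joint angles; "qvel": joint speeds; "tau": joint torques, N m; "tool_pos": TCP position; "orientation": TCP orientation; "force": force on the tool from outside, world axes, zero at the start; "moment": the same for the moment, N m; "opening": finger opening in m.
Only numpy, scipy, OpenCV 4.12 (cv2) and the standard library are available. Lean on these libraries where they do the work, as an engineer would, in place of code of your own. Each camera call takes 0.05 s, during which the arm holds its last target. There are 200 camera calls.

TASK

The pen-shaped light probe is to be checked at half light: press it down into the jig's two forks, lens tip towards the lamp window, until it sits on the bottom of the forks with the sprung jaw snapped shut over it, and let go of it. Then take the upright tab of the sprung shutter, slide the shutter against its spring until it is half open (pointer at the long middle line) and keep holding it there: the program finishes while holding the shutter half open. Leave the things lying around where they are.

Things in the scene. Friction and masses are not known exactly. Their poses are not given: they have to be found in the camera images.
- probe: Pen-shaped light probe lying on the green bench top, 168 mm long: round aluminium barrel 16 mm thick between two black hexagon collars (18 mm across flats, 8 mm long, inner faces 51 mm either side of the origin), black tail cap, tapered steel nose. Origin on the axis midway between the collars, 9 mm over it; x axis towards the lens tip, within about 0.6 rad of the jig's x.
- probe_tip (a point): Centre of the probe's lens tip, 88 mm from the probe's origin along its x axis.
- jig: Check jig screwed to the bench: aluminium base plate (226 x 80 x 8 mm) with two forks and a grey lamp housing (x 102 to 171, y -34 to +46 mm, top 66 mm high; its front plate and rails run on to y = 72, then a spring barrel 17 mm thick to y = 109, 46 mm high). Origin on the bench top below the midpoint between the forks; x axis along the probe's seat towards the lamp window, y to the left, z up.
- clip_seat (a point): Where the seated probe's origin lies: midway between the forks, on their axis, 46 mm above the bench top; axes as the jig's. Forks 10 mm thick, centred 40 mm either side along x (70 mm free between), slot 18 mm wide, its bottom 38 mm high; tall prong with flared lip (to 67 mm) at -y, short prong (to 47 mm) at +y. The collars go outside the forks, 6 mm play each way.
- jaw (a joint): Angle (rad) of the sprung jaw: two polished hooked noses, one over each fork on the +y side, on one hinge rod (along x, y = +24 mm, top 20 mm high; nothing higher between the forks). 0 = shut, noses just over a seated barrel, slopes up to 75 mm high; pushed barrel swings it out about 0.15 rad under 8 to 15 N, then it springs back. It pushes the barrel to -y.
- shutter (a joint): Travel (m) of the shutter, a steel plate 42 mm wide in rails in front of the 38 mm lamp window: 0 = closed, 0.040 = fully open, 0.020 = half. It slides along the jig's +y. The spring pushes it shut with about 2.5 N closed, 7.5 N at half, 12.5 N fully open; it shuts by itself when let go.
- tab_top (a point): Centre of the top face of the shutter's upright black tab: 12 x 12 mm, 72 to 104 mm above the bench top; axes as the jig's. Shutter closed: at jig x 97.5, y 0 mm. A pointer at the tab's foot runs over a white scale on the housing's top with five lines 10 mm apart: closed, quarter, half (long and thick), three quarters, open.
- side_cutters: Bystander: side cutters with red handles, 156 mm, origin at the centre of the underside.
- solder_spool: Bystander: solder spool 60 mm wide, 31 mm tall, origin at the centre of the underside.
- flux_bottle: Bystander: small bottle with a red needle cap, 42 mm wide, 125 mm tall, origin at the centre of the underside.
- pin_bin: Bystander: small blue bin 60 x 80 x 35 mm, origin at the centre of the underside.

How it is judged:
By the outcome, as a careful person would: the job done as asked, in the order asked, and still so for the second after the job is handed in, while the arm keeps its last pose, push and grip.
It also fails if it takes over 45 s, if anything falls off the work surface, if the arm or the gripper's body presses on something with over 40 N, if the wrist force passes 120 N, or if a joint passes its speed limit or range.

## Working session

There is one attempt and no reset: what is moved stays moved. The work goes in short steps, Python scripts to look and compute and a tool call to move; the robot and the scene stay as the last step left them, time stands still between calls to the robot, and variables do not carry over. Pictures are saved under pics/ and viewed, about 8 in all and at most 12, crops included, and the job is handed in when it is done.

Besides the shell and the picture viewer there is one more tool, called after "Emit:" as name(argument=value, ...) on one line, values as JSON. carry_out: Moves the arm, as the interface text tells. Its arguments: {"type":"object","properties":{"increments":{"type":"array"}},"required":["increments"]}

```bash
mkdir -p pics; ls
cat > h.py <<'E'
import numpy as np, cv2
from scipy.spatial.transform import Rotation as R
from plant import ctrl
def shot(n,save=None):
    o=ctrl.get_obs(); s=ctrl.snapshot(n); K=np.array(s["intrinsics"])
    if n=="wrist":
        T=np.eye(4);T[:3,:3]=R.from_euler('xyz',o["orientation"],degrees=True).as_matrix();T[:3,3]=o["tool_pos"]
        C=np.linalg.inv(T@np.array(s["hand_eye"]))
    else:
        C=np.eye(4);C[:3,:3]=cv2.Rodrigues(np.array(s["rvec"],float))[0];C[:3,3]=np.ravel(s["tvec"])
    s["K"],s["C"]=K,C
    if save: cv2.imwrite("pics/"+save,s["pixels"])
    return s
def ray(s,u,v,z):
    Rm,t=s["C"][:3,:3],s["C"][:3,3]
    d=Rm.T@np.linalg.solve(s["K"],[u,v,1.]); c=-Rm.T@t
    return c+d*(z-c[2])/d[2]
def proj(s,p):
    p=np.atleast_2d(p);q=(s["C"][:3,:3]@p.T).T+s["C"][:3,3]; q=(s["K"]@q.T).T
    return q[:,:2]/q[:,2:]
E
python3 - <<'E'
from h import *
o=ctrl.get_obs();print(o)
for c in("top","side"):
    s=shot(c,c+"0.png"); print(c,-s["C"][:3,:3].T@s["C"][:3,3])
    for l in("probe","probe_tip","jig","jaw","tab_top","flux_bottle","solder_spool","pin_bin","side_cutters"):
        try: print(l,[(np.round(d["centre"],3),round(d["confidence"],2)) for d in ctrl.search_frame(s,l)[:2]])
        except Exception as e: print(l,e)
a=cv2.imread("pics/top0.png");b=cv2.imread("pics/side0.png")
E
```

```text
pics
{'clock': 0.0, 'joint_pos': array([-2.62363040e+01,  2.05911395e+01,  6.35241735e-01, -2.11874777e-02,
       -7.01370046e+01, -1.65058338e+01]), 'qvel': array([ 0.05167292,  0.01328417, -0.04503973,  0.05911347,  0.03183709,
        0.03843081]), 'tau': array([ 2.04020871e-03, -5.82705832e+01,  2.93047947e+01,  6.99662000e+00,
        6.95250317e-03, -1.69239506e-04]), 'tool_pos': array([ 0.49532004, -0.45779092,  0.20213386]), 'orientation': array([-1.79992699e+02, -9.47333537e-02,  1.37250641e+02]), 'force': array([-0.45934055,  0.40652485,  0.67178568]), 'moment': array([-0.00486521,  0.03833747,  0.03361566]), 'opening': 0.08755168208476537}
top [ 0.47239794 -0.26305044  1.11385281]
probe [(array([ 0.532, -0.381,  0.015]), 0.78)]
probe_tip [(array([ 0.532, -0.384,  0.017]), 0.64)]
jig [(array([ 0.541, -0.103,  0.023]), 0.61)]
jaw []
tab_top [(array([ 0.729, -0.129,  0.062]), 0.28)]
flux_bottle [(array([ 0.726, -0.13 ,  0.063]), 0.76)]
solder_spool []
pin_bin [(array([ 0.296, -0.264, -0.002]), 0.97)]
side_cutters []
side [ 0.485565   -1.00420344  0.61751734]
probe [(array([ 0.524, -0.372,  0.016]), 0.82), (array([ 0.573, -0.234,  0.032]), 0.47)]
probe_tip [(array([ 0.526, -0.373,  0.016]), 0.91)]
jig [(array([ 0.57 , -0.235,  0.03 ]), 0.65)]
jaw []
tab_top []
flux_bottle [(array([ 0.732, -0.135,  0.048]), 0.84), (array([ 0.526, -0.374,  0.016]), 0.68)]
solder_spool [(array([ 0.7  , -0.233,  0.029]), 0.85)]
pin_bin [(array([ 0.304, -0.25 ,  0.017]), 0.92)]
side_cutters [(array([ 0.389, -0.207,  0.012]), 0.79)]
```

View pics/top0.png

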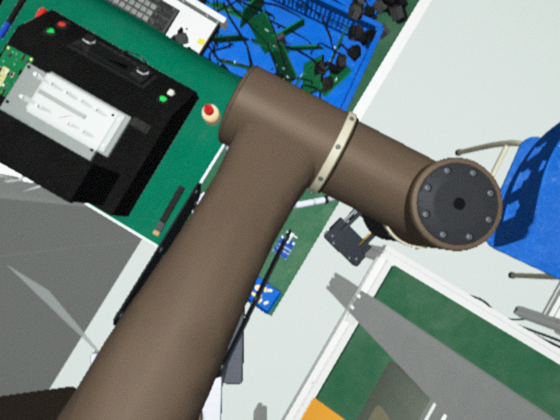

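View pics/side0.png

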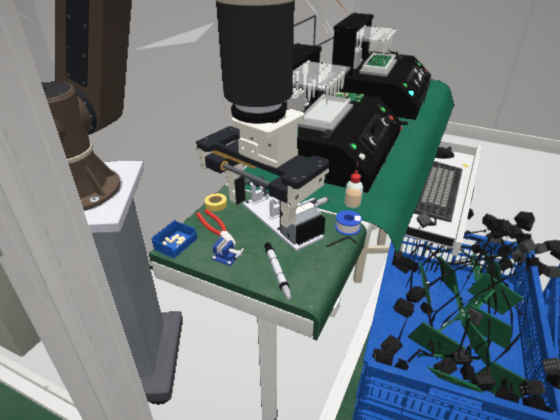

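The side view shows the probe from (268,245) to its tip at (288,297), with the jig behind it at about (285,215). The top view is blocked by the arm. I'll move up and back to look with the wrist camera.

Emit:
carry_out(increments=[[0,0,0,0,40,60,0],[0,0,0,-10,80,110,0],[0,0,0,-20,120,160,0],[0,0,0,-20,120,160,0],[0,0,0,-20,120,160,0]])

```text
clock: 1.62
tool_pos: [0.4759, -0.3377, 0.3642]
orientation: [179.9, 0.1, 137.3]
force: [0.9, 0.0, -0.6]
opening: 0.0878
```

Run:
```python
from h import *
s=shot("wrist","w1.png"); print(np.round(s["hand_eye"],3)); print(ctrl.get_obs()["tool_pos"])
for l in("probe","probe_tip","jig","jaw","tab_top","shutter"):
    try: print(l,[(np.round(d["centre"],3),round(d["confidence"],2)) for d in ctrl.search_frame(s,l)[:2]])
    except Exception as e: print(l,e)
```

```text
[[ 1.    -0.    -0.    -0.001]
 [ 0.     0.969  0.246 -0.065]
 [ 0.    -0.246  0.969 -0.182]
 [ 0.     0.     0.     1.   ]]
[ 0.47565851 -0.3378979   0.36254768]
probe [(array([ 0.527, -0.361,  0.018]), 0.59)]
probe_tip [(array([ 0.528, -0.359,  0.017]), 0.68)]
jig [(array([ 0.554, -0.222,  0.031]), 0.88)]
jaw []
tab_top []
shutter [(array([ 0.557, -0.219,  0.027]), 0.68)]
```

View pics/w1.png

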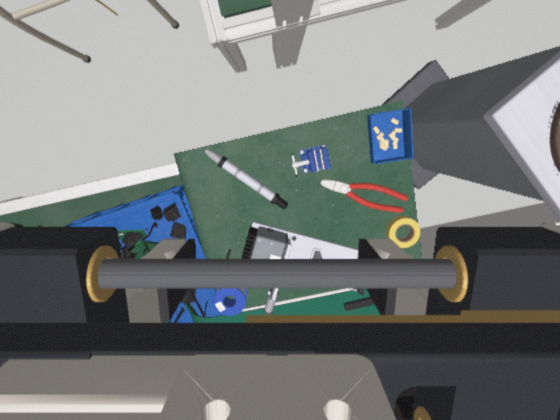

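The wrist view shows the probe's tip at (210,152) and its tail at (286,204). The gripper hides the jig at about (290,245), so I'll shift to bring both into the clear part of the picture.

Emit:
carry_out(increments=[[0,0,0,40,45,0,0],[0,0,0,80,90,0,0],[0,0,0,80,90,0,0],[0,0,0,80,90,0,0]])

```text
clock: 2.48
tool_pos: [0.5558, -0.2481, 0.3624]
orientation: [-179.9, -0.1, 137.3]
force: [-0.4, -0.2, -0.3]
opening: 0.0874
```

Run:
```python
from h import *
s=shot("wrist","w2.png"); print(ctrl.get_obs()["tool_pos"])
for l in("probe","probe_tip","jig","jaw","tab_top"):
    print(l,[(np.round(d["centre"],3),round(d["confidence"],2)) for d in ctrl.search_frame(s,l)[:2]])
im=s["pixels"]; cv2.imwrite("pics/w2c.png",cv2.resize(im[0:235,140:440],None,fx=2.55,fy=2.55,interpolation=cv2.INTER_CUBIC))
np.savez("w2.npz",K=s["K"],C=s["C"])
m=ctrl.outline_of(s,"probe"); 
if m:
    p=np.argwhere(m[0]["pixels"])[:,::-1]; q=np.array([ray(s,u,v,.009)[:2] for u,v in p]); c=q.mean(0); w,V=np.linalg.eigh(np.cov((q-c).T)); a=(q-c)@V[:,1]
    print(m[0]["confidence"],c,V[:,1],c+V[:,1]*a.min(),c+V[:,1]*a.max(),np.ptp(a))
```

```text
[ 0.5554465  -0.24861717  0.36268786]
probe [(array([ 0.53 , -0.363,  0.02 ]), 0.61)]
probe_tip [(array([ 0.526, -0.361,  0.015]), 0.74)]
jig [(array([ 0.557, -0.189,  0.02 ]), 0.87), (array([ 0.706, -0.226,  0.033]), 0.23)]
jaw [(array([ 0.536, -0.123,  0.038]), 0.9)]
tab_top []
0.86 [ 0.52696354 -0.35869373] [-0.20455601  0.97885486] [ 0.5446773  -0.44345874] [ 0.51039047 -0.27938719] 0.16761580725934122
```

View pics/w2c.png

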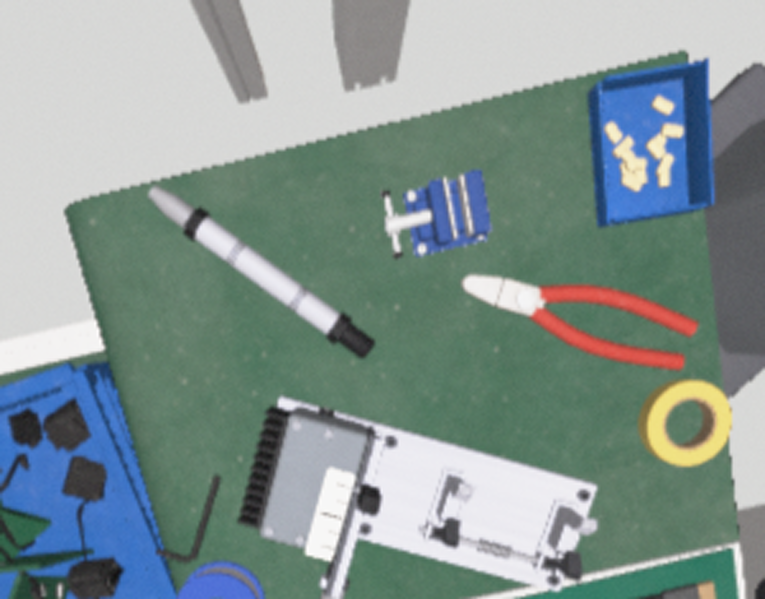

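The crop shows the probe with its tip at (153,190) and tail at (368,350), and the jig with its housing at (320,480) and the black tab at (369,499). The forks are at about (450,495) and (572,525), and the plate's -y edge runs (283,398) to (596,486). I'll fit the jig pose from these.

Run:
```python
from h import *
from scipy.optimize import least_squares
s=dict(np.load("w2.npz"))
f=lambda u,v:(140+u/2.55,v/2.55)
e1=ray(s,*f(283,398),.008);e2=ray(s,*f(596,486),.008);t=ray(s,*f(369,499),.104)
x=(e1-e2)[:2];L=np.linalg.norm(x);x/=L;y=np.array([-x[1],x[0]])
print("len",L,"yaw",np.degrees(np.arctan2(x[1],x[0])))
print("tab y over edge (40?)",(t-e2)[:2]@y,"tab x from end",(t-e2)[:2]@x)
o=t[:2]-x*.0975; print("origin by tab",o, "by edge y", e2[:2]+y*.04+x*(((o-e2[:2])@x)))
o2=e2[:2]+y*.04+x*(((o-e2[:2])@x)); o=(o+o2)/2
im=cv2.imread("pics/w2.png");big=cv2.resize(im,None,fx=3,fy=3,interpolation=cv2.INTER_CUBIC)
P=lambda a,b,z:[*(o+x*a+y*b),z]
def poly(pts,c):
    q=(proj(s,np.array([P(*p) for p in pts]))*3).astype(int); cv2.polylines(big,[q],True,c,1)
poly([(102,-34,66),(171,-34,66),(171,46,66),(102,46,66)] and [(.102,-.034,.066),(.171,-.034,.066),(.171,.046,.066),(.102,.046,.066)],(0,0,255))
for k in(-.04,.04): poly([(k-.005,-.009,.067),(k+.005,-.009,.067),(k+.005,-.009,.038),(k-.005,-.009,.038)],(0,255,0)); poly([(k-.005,.009,.047),(k+.005,.009,.047),(k+.005,.009,.038),(k-.005,.009,.038)],(255,0,255))
poly([(.0915,-.006,.104),(.1035,-.006,.104),(.1035,.006,.104),(.0915,.006,.104)],(0,255,255))
poly([(-.055,-.04,.008),(.171,-.04,.008),(.171,.04,.008),(-.055,.04,.008)],(255,0,0))
cv2.imwrite("pics/ov.png",big[430:700,680:1180])
cv2.imwrite("pics/ov.png",cv2.resize(big[430:710,680:1190],None,fx=1.55,fy=1.55))
```

```text
len 0.22171408327844583 yaw -58.349829362068995
tab y over edge (40?) 0.03221244282257654 tab x from end 0.1553847394931996
origin by tab [ 0.51436976 -0.13832874] by edge y [ 0.52099906 -0.13424237]
```

View pics/ov.png

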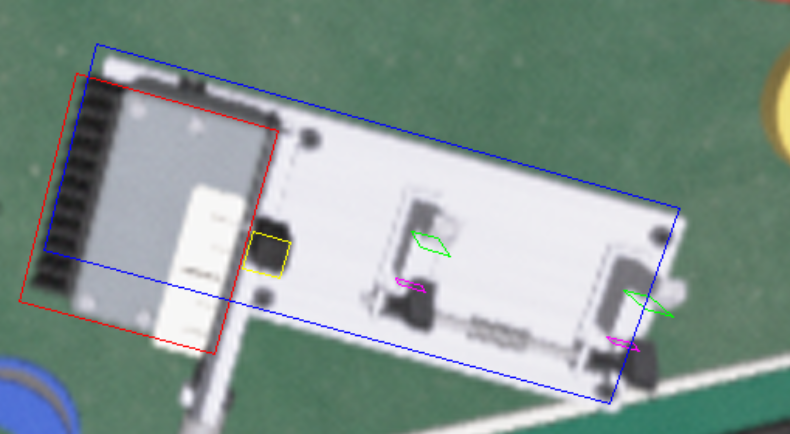

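The overlay fits to within about 5 mm: the tab top is at (270,242) against the predicted (267,253). I'll take a closer look from above the seat, turning the tool to the jig's yaw on the way.

Emit:
carry_out(increments=[[0,0,10,-8,20,-15,0],[0,0,20,-16,40,-30,0],[0,0,30,-24,60,-45,0],[0,0,40,-32,80,-60,0],[0,0,50,-40,100,-75,0],[0,0,60,-48,123,-92,0],[0,0,70,-48,123,-92,0],[0,0,74.4,-48,123,-92,0],[0,0,74.4,-48,123,-92,0],[0,0,74.4,-48,123,-92,0]])

```text
clock: 4.08
tool_pos: [0.5076, -0.1253, 0.2712]
orientation: [-180.0, 0.0, -148.5]
force: [-0.3, 0.3, -0.1]
opening: 0.0876
```

Run:
```python
from h import *
s=shot("wrist","w3.png"); o=ctrl.get_obs();print(o["tool_pos"],o["joint_pos"])
np.savez("w3.npz",K=s["K"],C=s["C"]); print(s["K"])
for l in("jig","jaw","tab_top"):
    print(l,[(np.round(d["centre"],3),round(d["confidence"],2)) for d in ctrl.search_frame(s,l)[:2]])
im=s["pixels"]; cv2.imwrite("pics/w3c.png",cv2.resize(im[0:300,80:480],None,fx=2,fy=2,interpolation=cv2.INTER_CUBIC))
```

```text
[ 0.50764996 -0.125318    0.27114428] [ 7.65102839e+00  3.84404977e+00 -1.19723340e+01 -1.42142623e-03
 -7.41740440e+01  2.38990004e+01]
[[311.37539617   0.         276.59141138]
 [  0.         311.37539617 209.14824515]
 [  0.           0.           1.        ]]
jig [(array([ 0.561, -0.192,  0.027]), 0.62)]
jaw [(array([ 0.537, -0.124,  0.023]), 0.91), (array([ 0.297, -0.256,  0.013]), 0.23)]
tab_top [(array([ 0.565, -0.218,  0.105]), 0.47)]
```

View pics/w3c.png

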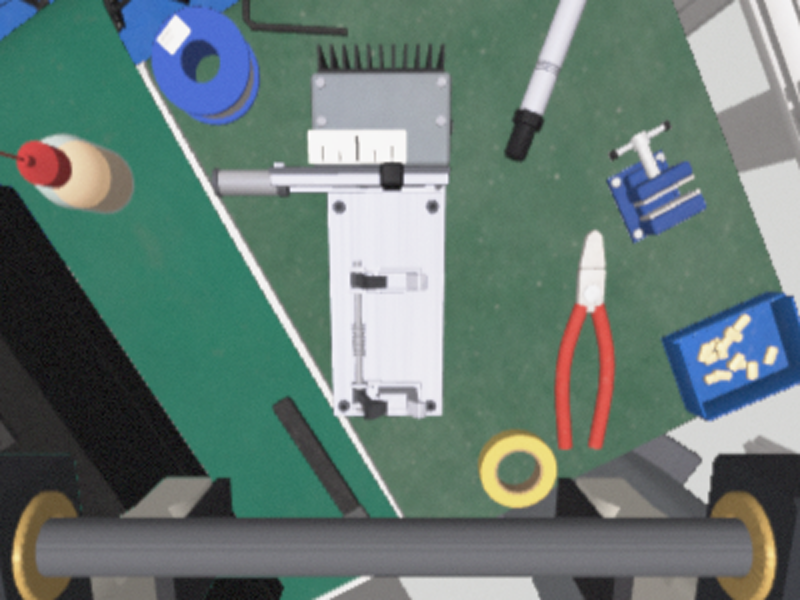

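The view is clear: housing far corners at (312,75) and (449,73), tab top at (391,175), plate near corners at (333,415) and (442,415), and plate sides at (327,200) and (444,200). I'll fit the jig pose to these.

Run:
```python
from h import *
from scipy.optimize import least_squares
s=dict(np.load("w3.npz"))
F=[((312,75),(.171,.046,.066)),((449,73),(.171,-.034,.066)),((391,175),(.0975,0,.104)),((333,415),(None,.04,.008)),((442,415),(None,-.04,.008))]
px=np.array([(80+u/2,v/2) for (u,v),_ in F])
E=[((327,200),.04),((444,200),-.04)]
def W(p,m):
    c,n=np.cos(p[2]),np.sin(p[2]); a=p[3] if m[0] is None else m[0]
    return [p[0]+c*a-n*m[1],p[1]+n*a+c*m[1],m[2]]
def res(p):
    r=(proj(s,np.array([W(p,m) for _,m in F]))-px).ravel()
    e=[]
    for (u,v),b in E:
        q=ray(s,80+u/2,v/2,.008)[:2]-p[:2]; e.append((-np.sin(p[2])*q[0]+np.cos(p[2])*q[1]-b)*600)
    return np.r_[r,e]
r=least_squares(res,[.515,-.138,np.radians(-58),-.055],x_scale=[.01,.01,.02,.01])
p=r.x;print("origin",p[:2],"yaw",np.degrees(p[2]),"end",p[3]);print(np.round(r.fun,1))
np.save("jig.npy",p)
im=cv2.imread("pics/w3.png");big=cv2.resize(im,None,fx=4,fy=4,interpolation=cv2.INTER_CUBIC)
def poly(pts,c):
    q=(proj(s,np.array([W(p,m) for m in pts]))*4).astype(int); cv2.polylines(big,[q],True,c,1)
poly([(.102,-.034,.066),(.171,-.034,.066),(.171,.046,.066),(.102,.046,.066)],(0,0,255))
for k in(-.04,.04):
  poly([(k-.005,-.009,.067),(k+.005,-.009,.067),(k+.005,-.009,.038),(k-.005,-.009,.038)],(0,255,0)); poly([(k-.005,.009,.047),(k+.005,.009,.047),(k+.005,.009,.038),(k-.005,.009,.038)],(255,0,255))
poly([(.0915,-.006,.104),(.1035,-.006,.104),(.1035,.006,.104),(.0915,.006,.104)],(0,255,255))
poly([(p[3],-.04,.008),(.171,-.04,.008),(.171,.04,.008),(p[3],.04,.008)],(255,0,0))
poly([(-.05,.024,.02),(.05,.024,.02)],(0,128,255))
cv2.imwrite("pics/ov3.png",big[270:860,920:1260])
# alternate probe check from w3: tail end
print("tail end",ray(s,80+516/2,152/2,.009))
```

```text
origin [ 0.51230729 -0.12482819] yaw -58.97494835970858 end -0.04602117647573877
[-2.2 -6.   0.8 -4.4 -1.2 10.4  0.4 -0.2  0.2  0.2  1.4  1.9]
tail end [ 0.51003456 -0.28331675  0.009     ]
```

View pics/ov3.png

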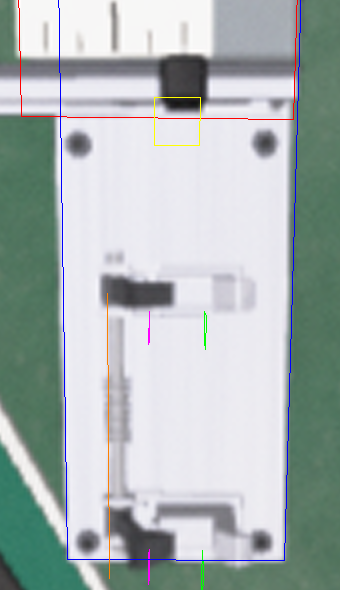

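I picked the wrong housing corners, because the fins make up the 171 mm end. I'll refit without them.

Run:
```python
from h import *
from scipy.optimize import least_squares
s=dict(np.load("w3.npz"))
def W(p,m):
    c,n=np.cos(p[2]),np.sin(p[2]); a=p[3] if m[0] is None else m[0]
    return [p[0]+c*a-n*m[1],p[1]+n*a+c*m[1],m[2]]
px=np.array([(276,87.5),(80+333/2,207.5),(80+442/2,207.5)])
M=[(.0975,0,.104),(None,.04,.008),(None,-.04,.008)]
E=[((80+327/2,100),.04,.008),((80+444/2,100),-.04,.008),((80+312/2,40),.046,.066),((80+449/2,40),-.034,.066)]
def res(p):
    r=(proj(s,np.array([W(p,m) for m in M]))-px).ravel();e=[]
    for (u,v),b,z in E:
        q=ray(s,u,v,z)[:2]-p[:2]; e.append((-np.sin(p[2])*q[0]+np.cos(p[2])*q[1]-b)*700)
    return np.r_[r,e]
r=least_squares(res,[.515,-.138,np.radians(-58),-.055],x_scale=[.01,.01,.02,.01])
p=r.x;print("origin",p[:2],"yaw",np.degrees(p[2]),"end",p[3]);print(np.round(r.fun,1))
np.save("jig.npy",p)
im=cv2.imread("pics/w3.png");big=cv2.resize(im,None,fx=5,fy=5,interpolation=cv2.INTER_CUBIC)
def poly(pts,c):
    q=(proj(s,np.array([W(p,m) for m in pts]))*5).astype(int); cv2.polylines(big,[q],True,c,1)
for k in(-.04,.04):
  poly([(k-.005,-.009,.067),(k+.005,-.009,.067),(k+.005,-.009,.038),(k-.005,-.009,.038)],(0,200,0)); poly([(k-.005,.009,.047),(k+.005,.009,.047),(k+.005,.009,.038),(k-.005,.009,.038)],(255,0,255))
  poly([(k-.005,-.009,.038),(k+.005,-.009,.038),(k+.005,.009,.038),(k-.005,.009,.038)],(0,0,255))
poly([(.0915,-.006,.104),(.1035,-.006,.104),(.1035,.006,.104),(.0915,.006,.104)],(0,255,255))
poly([(-.05,.024,.02),(.05,.024,.02)],(0,128,255))
poly([(.102,-.034,.066),(.102,.046,.066)],(0,0,255))
cv2.imwrite("pics/ov4.png",big[390:1075,1150:1575][:600])
```

```text
origin [ 0.51802542 -0.13345837] yaw -59.17567814277536 end -0.05636467686686162
[-1.8 -0.  -0.1 -0.3 -0.2  0.3  1.5  2.1 -1.5  0.5]
```

View pics/ov4.png

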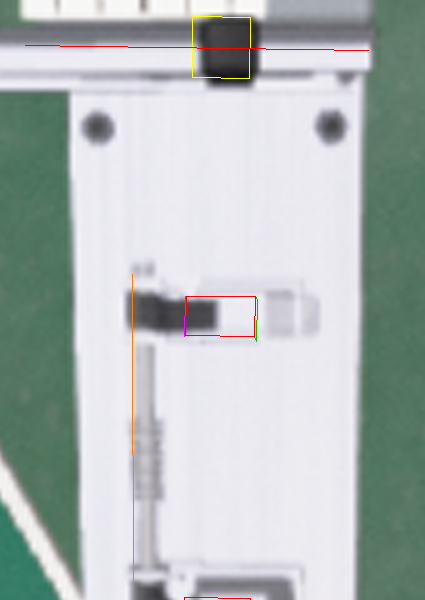

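The corrected fit combines the overlay, the hinge rod and the tab: jig origin ≈ (0.5156, -0.1350), yaw ≈ -58.5°. The detector's tab_top agrees to 2 mm. Next I'll hover over the probe with the fingers half closed, to clear the neighbours.

Emit:
carry_out(increments=[[0,0,-5,3,-40,-10,0.2],[0,0,-10,8,-90,-30,0.42],[0,0,-19.7,13,-145,-60,0.42],[0,0,-19.7,19,-200,-100,0.42],[0,0,-19.7,19,-232,-150,0.42],[0,0,-19.7,19,-232,-181,0.42],[0,0,-19.7,19,-232,-181,0.42],[0,0,-19.7,19,-232,-181,0.42]])

```text
clock: 5.28
tool_pos: [0.5278, -0.3573, 0.0916]
orientation: [-179.9, 0.1, -168.0]
force: [0.3, 0.7, 1.1]
opening: 0.0509
```

Run:
```python
from h import *
s=shot("wrist","w5.png"); o=ctrl.get_obs();print(o["tool_pos"],o["orientation"],o["opening"])
print("vise",[np.round(ray(dict(np.load("w3.npz")),80+u/2,v/2,.02),3) for u,v in((607,180),(612,155),(635,238))])
m=ctrl.outline_of(s,"probe")
if m:
    print(m[0]["confidence"]);p=np.argwhere(m[0]["pixels"])[:,::-1]; q=np.array([ray(s,u,v,.009)[:2] for u,v in p]); c=q.mean(0); w,V=np.linalg.eigh(np.cov((q-c).T)); a=(q-c)@V[:,1]
    print(c,V[:,1],c+V[:,1]*a.min(),c+V[:,1]*a.max(),np.ptp(a))
cv2.imwrite("pics/w5c.png",s["pixels"])
```

```text
[ 0.52808713 -0.35726941  0.0922298 ] [-1.79892636e+02  1.35538826e-01 -1.67991726e+02] 0.05085390873690911
vise [array([ 0.451, -0.298,  0.02 ]), array([ 0.457, -0.312,  0.02 ]), array([ 0.413, -0.278,  0.02 ])]
0.67
[ 0.53042948 -0.37675732] [-0.20534502  0.97868965] [ 0.54436416 -0.44317106] [ 0.5093501  -0.27629141] 0.17051335377288893
```

View pics/w5c.png

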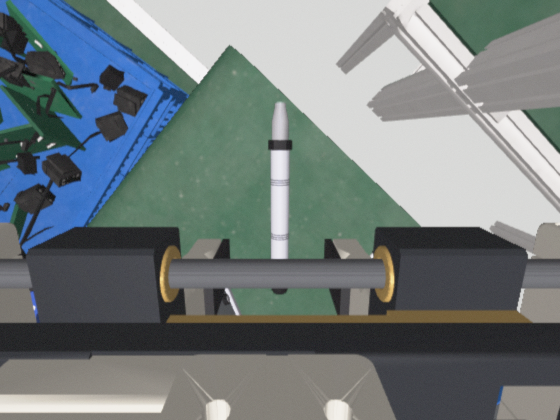

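The probe lies vertical in the picture at column 280 with its tip at (280,103), centred between the fingers, and the outline puts its origin within 2 mm of the TCP. I'll go down and grip.

Emit:
carry_out(increments=[[0,0,0,-1,0,-45,0.42],[0,0,0,-1,0,-80,0.42],[0,0,0,-1,0,-88,0.42],[0,0,0,-1,0,-88,0.42],[0,0,0,-1,0,-88,1],[0,0,0,-1,0,-88,1],[0,0,0,-1,0,-88,1],[0,0,0,-1,0,-88,1],[0,0,0,-1,0,-88,1]])

```text
clock: 6.5
tool_pos: [0.5257, -0.3572, 0.0021]
orientation: [-180.0, 0.0, -168.0]
force: [-0.6, -0.9, 0.4]
opening: 0.0064
```

Run:
```python
from h import *
s=shot("wrist"); o=ctrl.get_obs();print(o["tool_pos"],o["force"],o["opening"])
t=shot("side"); w=s["pixels"][60:340,100:460]; 
c=proj(t,[[.526,-.357,.01]])[0].astype(int);x0,y0=c[0]-70,c[1]-70
d=cv2.resize(t["pixels"][y0:y0+140,x0:x0+140],(400,400),interpolation=cv2.INTER_CUBIC)
cv2.imwrite("pics/w6.png",np.hstack([cv2.resize(w,(400,311)).copy() if 0 else cv2.copyMakeBorder(cv2.resize(w,(400,311)),0,89,0,0,0),d]))
```

```text
[ 0.52565589 -0.35714535  0.00204779] [-0.46788473 -0.87371666  0.57853273] 0.003171558267049122
```

View pics/w6.png

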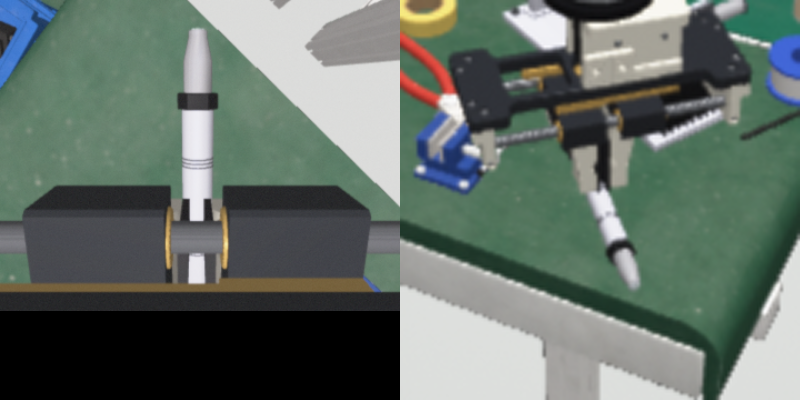

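Emit:
carry_out(increments=[[0,0,0,0,0,0,1],[0,0,0,0,0,0,1],[0,0,0,0,0,0,1]])

```text
clock: 6.98
tool_pos: [0.5257, -0.3571, 0.002]
orientation: [180.0, -0.0, -168.0]
force: [-0.7, 0.5, 0.1]
opening: 0.0004
```

Run:
```python
from h import *
s=shot("wrist","w7.png"); o=ctrl.get_obs();print(o["tool_pos"],o["force"],o["opening"])
m=ctrl.outline_of(s,"probe")
print(len(m)); p=m[0]["pixels"]
for v in (80,95,100,145,150,170,200): 
    c=np.flatnonzero(p[v]); print(v,len(c) and (c.min(),c.max()))
r=np.flatnonzero(p.any(1));print(r.min(),r.max())
g=cv2.imread("pics/w5.png"); h=s["pixels"]
for z in(.009,.02,.03): print(z,ray(s,280,r.min(),z),proj(s,[[.5444,-.4432,z]]))
```

```text
[ 0.52570709 -0.35711826  0.00202171] [-0.10677729 -0.11496318  0.79312824] 0.00038795303996475895
1
80 0
95 (np.int64(269), np.int64(286))
100 (np.int64(268), np.int64(287))
145 (np.int64(260), np.int64(295))
150 (np.int64(260), np.int64(295))
170 (np.int64(264), np.int64(291))
200 (np.int64(264), np.int64(291))
86 313
0.009 [ 0.54344729 -0.44394844  0.009     ] [[277.93082997  87.08507805]]
0.02 [ 0.54327235 -0.44254106  0.02      ] [[278.03844593  84.09555055]]
0.03 [ 0.5431133  -0.44126162  0.03      ] [[278.15016174  80.9921308 ]]
```

The reported opening falls to zero although the picture shows the barrel between the pads. A small test lift will decide it.

Emit:
carry_out(increments=[[0,0,0,0,0,15,1],[0,0,0,0,0,30,1],[0,0,0,0,0,30,1],[0,0,0,0,0,30,1]])

```text
clock: 7.58
tool_pos: [0.5257, -0.357, 0.0323]
orientation: [-180.0, 0.0, -168.1]
force: [-0.4, 0.1, 0.4]
opening: 0.0005
```

Run:
```python
from h import *
s=shot("wrist","w8.png"); o=ctrl.get_obs();print(o["tool_pos"],o["force"],o["opening"])
m=ctrl.outline_of(s,"probe"); p=m[0]["pixels"]
for v in (95,100,125,130,145,150,170,200): 
    c=np.flatnonzero(p[v]); print(v,len(c) and (c.min(),c.max()))
r=np.flatnonzero(p.any(1));print(r.min(),r.max(),"if on bench tip row",proj(s,[[.5437,-.4435,.009]]),"if lifted",proj(s,[[.5437,-.4435,.039]]))
# finger gap: compare w7/w8 region just around fingers
a=cv2.imread("pics/w7.png").astype(int);b=s["pixels"].astype(int)
print(np.abs(a-b)[215:300,200:360].mean())
for v in(245,285,300): print(v,b[v,230:330:4].mean(1).astype(int))
```

```text
[ 0.52546409 -0.3570057   0.03197558] [-0.41131353  0.85061715 -0.17506006] 0.0005201742277760348
95 (np.int64(271), np.int64(284))
100 (np.int64(270), np.int64(285))
125 (np.int64(266), np.int64(288))
130 (np.int64(266), np.int64(288))
145 (np.int64(262), np.int64(293))
150 (np.int64(262), np.int64(293))
170 (np.int64(266), np.int64(289))
200 (np.int64(266), np.int64(289))
93 300 if on bench tip row [[278.90260755  93.21923852]] if lifted [[279.31614702  86.68991317]]
2.8440196078431375
245 [ 44  39  41  44  42  37  43  41  55 130  44  37 100  36 131  82  43  37
  40  40  39  38  41  41  41]
285 [ 76  75  74  72  75  77  76  75 177 115 119 120 117 116 116 179  73  74
  72  74  71  72  72  72  73]
300 [ 74  76  74  78  71  73  76  74 143 116  75  76  94  71  86 155  72  73
  75  75  74  72  70  73  69]
```

Run:
```python
from h import *
o=ctrl.get_obs();t=shot("side","s9.png");a=np.array(o["tool_pos"])
c=proj(t,[a])[0];x0,y0=int(c[0])-45,int(c[1])-50;k=7
d=cv2.resize(t["pixels"][y0:y0+85,x0:x0+100],None,fx=k,fy=k,interpolation=cv2.INTER_CUBIC)
for p,col in((a,(0,0,255)),(a+[0,0,.019],(255,0,0)),([.5257,-.357,.009],(0,255,255)),([.5437,-.4435,.009],(0,255,255))):
    q=((proj(t,[p])[0]-[x0,y0])*k).astype(int); cv2.drawMarker(d,tuple(int(v) for v in q),col,cv2.MARKER_CROSS,18,2)
cv2.imwrite("pics/s9c.png",d);print(d.shape)
```

```text
(595, 700, 3)
```

View pics/s9c.png

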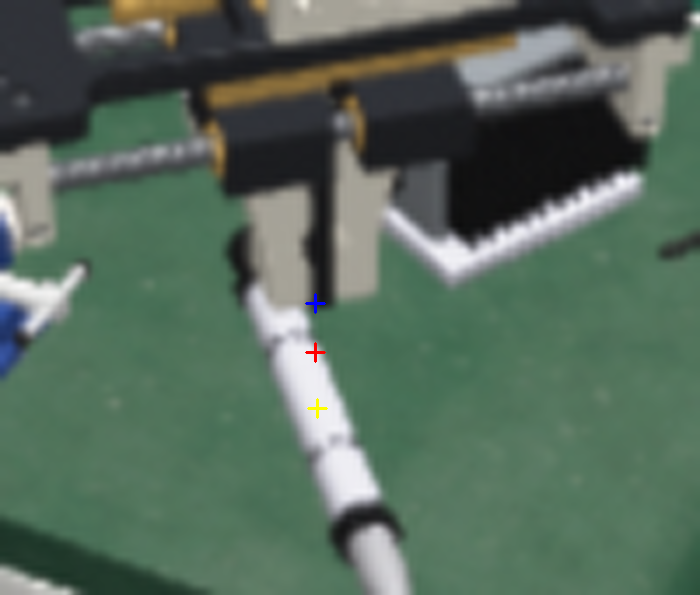

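The red cross is the reported TCP at (315,352), but the fingers really end at the blue cross, (315,302). The real fingertips are therefore about 19 mm behind the stated TCP, and the fingers closed just above the barrel. I'll reopen and go lower in stages, watching the force.

```bash
python3 -c "
from h import *
print(ctrl.pinch_z)"
```

```text
0.0188
```

Emit:
carry_out(increments=[[0,0,0,0,0,0,0.42],[0,0,0,0,0,0,0.42],[0,0,0,0,0,0,0.42],[0,0,0,0,0,0,0.42],[0,0,0,0,0,0,0.42],[0,0,0,0,0,-20,0.42],[0,0,0,0,0,-38,0.42],[0,0,0,0,0,-43,0.42],[0,0,0,0,0,-43,0.42]])

```text
clock: 8.85
tool_pos: [0.5255, -0.3571, -0.0114]
orientation: [180.0, -0.1, -168.0]
force: [-0.3, 0.2, -0.1]
opening: 0.0508
```

Emit:
carry_out(increments=[[0,0,0,0,0,-2,0.42],[0,0,0,0,0,-4,0.42],[0,0,0,0,0,-4,0.42]])

```text
clock: 9.22
tool_pos: [0.5257, -0.3571, -0.0148]
orientation: [-180.0, 0.0, -168.0]
force: [0.4, -0.7, 0.2]
opening: 0.0507
```

Emit:
carry_out(increments=[[0,0,0,0,0,-1,1],[0,0,0,0,0,-1,1],[0,0,0,0,0,-1,1],[0,0,0,0,0,-1,1],[0,0,0,0,0,-1,1],[0,0,0,0,0,-1,1]])

```text
clock: 9.98
tool_pos: [0.5257, -0.3571, -0.0159]
orientation: [-180.0, 0.0, -168.0]
force: [0.2, 0.8, 0.1]
opening: 0.0149
```

It grips now, with opening 14.9 mm on the 16 mm barrel. I'll lift and carry it over the seat, high enough to clear the tab.

Emit:
carry_out(increments=[[0,0,0,0,0,45,1],[0,0,0,0,0,95,1],[0,0,0,0,0,141,1],[0,0,5,-2,40,141,1],[0,0,10,-4,90,141,1],[0,0,15,-7,140,141,1],[0,0,19.5,-9,190,141,1],[0,0,19.5,-10,222,141,1],[0,0,19.5,-10,222,141,1],[0,0,19.5,-10,222,141,1],[0,0,19.5,-10,222,141,1]])

```text
clock: 11.35
tool_pos: [0.5156, -0.1358, 0.1249]
orientation: [180.0, -0.0, -148.6]
force: [0.0, 0.2, -0.2]
opening: 0.015
```

Run:
```python
from h import *
s=shot("wrist","w10.png"); o=ctrl.get_obs();print(o["tool_pos"],o["orientation"],o["force"],o["opening"])
print("tab",[(np.round(d["centre"],4),round(d["confidence"],2)) for d in ctrl.search_frame(s,"tab_top")[:2]])
mj=ctrl.outline_of(s,"jig"); print("jig",mj[0]["confidence"] if mj else None)
m=ctrl.outline_of(s,"probe"); p=m[0]["pixels"]; r=np.flatnonzero(p.any(1)); z=o["tool_pos"][2]+.025
print(m[0]["confidence"],r.min(),r.max())
T=R.from_euler('xyz',o["orientation"],degrees=True).as_matrix()
for v in(r.min(),r.min()+20,r.min()+40,r.min()+60,r.min()+90):
    c=np.flatnonzero(p[v]); u=(c.min()+c.max())/2; q=ray(s,u,v,z); print(v,len(c),u,"in tool mm",np.round(T.T@(q-o["tool_pos"])*1000,1))
print("expected rows: tip, collar", [proj(s,[o["tool_pos"]+T@[0,-b,-.025]])[0].round(1) for b in(.088,.059,.051)])
# tab by colour: dark pixels near expected tab position
e=np.array([.5665,-.2181,.104]);print("tab expected px",proj(s,[e])[0])
q=proj(s,[e])[0].astype(int); g=cv2.cvtColor(s["pixels"],6); print("dark bbox",cv2.boundingRect((g[q[1]-30:q[1]+30,q[0]-30:q[0]+30]<60).astype(np.uint8)),q-30)
cv2.imwrite("pics/w10c.png",cv2.resize(s["pixels"][0:300,80:480],None,fx=2,fy=2,interpolation=cv2.INTER_CUBIC))
```

```text
[ 0.51559356 -0.13587657  0.124891  ] [ 1.79993237e+02 -1.68056989e-02 -1.48611403e+02] [-0.45855642 -0.00355198 -1.49883714] 0.01442461410016048
tab [(array([ 0.5702, -0.2222,  0.1041]), 0.97), (array([ 0.3082, -0.2447,  0.0098]), 0.39)]
jig 0.67
0.97 80 315
80 10 277.5 in tool mm [ -0.7 -89.3 -25. ]
100 24 276.5 in tool mm [ -1.2 -80.4 -25. ]
120 29 277.0 in tool mm [ -0.9 -71.2 -25. ]
140 28 276.5 in tool mm [ -1.2 -61.8 -25. ]
170 33 276.0 in tool mm [ -1.4 -47.  -25. ]
expected rows: tip, collar [array([279. ,  82.9]), array([278.9, 145.8]), array([278.8, 162.1])]
tab expected px [277.33272891  78.63312683]
dark bbox (20, 20, 20, 13) [247  48]
```

Run:
```python
from h import *
im=cv2.imread("pics/w10.png");s=dict(np.load("w3.npz"))
# camera for w10
h=np.eye(4);o=ctrl.get_obs();s=shot("wrist")
x=np.array([np.cos(np.radians(-58.5)),np.sin(np.radians(-58.5)),0]);y=np.array([-x[1],x[0],0]);O=np.array([.5156,-.1350,0])
P=lambda a,b,z:proj(s,[O+x*a/1e3+y*b/1e3+[0,0,z/1e3]])[0].round(1)
print("tab far/near edge",P(103.5,0,104),P(91.5,0,104),"L/R",P(97.5,6,104),P(97.5,-6,104))
print("plate near edge",P(-55,-30,8),"fork+ far/near face at tall prong",P(45,-12,67),P(35,-12,67),"fork-",P(-35,-12,67),P(-45,-12,67))
g=cv2.cvtColor(im,cv2.COLOR_BGR2GRAY)
q=P(97.5,0,104).astype(int)
print("tab col profile rows 60-95 at col",q[0]-8,g[60:96,q[0]-8]); print("tab row profile row 75",g[74,255:300])
q=P(40,-12,67); print("fork",q); c=int(P(40,-30,8)[0]); 
for v in range(int(q[1])-14,int(q[1])+16,2): print(v,g[v,int(q[0])-20:int(q[0])+26:2])
```

```text
tab far/near edge [277.3  67.7] [277.3  88.9] L/R [267.4  78.4] [287.2  78.4]
plate near edge [306.5 252.8] fork+ far/near face at tall prong [293. 160.] [292.8 173. ] fork- [291.9 257.6] [291.8 268.7]
tab col profile rows 60-95 at col 269 [246 246 246 246 246 246 236 121  64  62  59  59  65  61  61  59  62  60
  59  61  69  92 132 156 157 160 156 156 157 161 161 165 169 167 170 172]
tab row profile row 75 [115 115 115 119 118 115 115 118 113 116 112  80  48  49  61  71  71  66
  69  65  67  65  63  59  57  56  59  53  54  45  38  50  91 111 114 119
 116 118 116 119 119 116 115 115 119]
fork [292.9 166.5]
152 [ 65  64  62  61  59  61  60  60  42  33  28  26  58 191 231 234 233 232
 231 227 232 214 107]
154 [ 66  64  63  66  58  60  58  56  40  33  34  32  58 190 232 233 233 232
 229 227 231 203 107]
156 [ 63  62  58  61  60  59  59  51  36  32  34  28  59 186 229 231 233 233
 230 228 232 198 105]
158 [ 61  60  64  58  56  58  57  56  37  32  33  33  46 173 177 195 230 232
 231 227 233 195 102]
160 [ 62  58  63  61  59  58  58  55  36  32  42  46  95 229 211 208 211 232
 231 227 231 1
[... 297 characters left out ...]
69 103]
168 [231 234 233 231 228 224 219 210 194 169 142 199 200 226 203 201 229 234
 231 227 231 163 102]
170 [230 233 233 231 228 224 218 210 191 167 143 206 198 224 206 204 229 233
 232 229 232 154  98]
172 [230 232 234 232 227 222 217 212 192 168 149 230 232 233 231 231 232 234
 231 229 232 151 101]
174 [229 233 233 232 228 223 218 210 191 168 149 231 232 232 231 233 234 233
 230 228 232 147 101]
176 [229 233 233 231 229 222 218 208 190 167 150 232 234 233 232 232 233 234
 231 228 232 142  96]
178 [229 233 233 231 228 222 218 210 191 165 148 232 233 233 232 234 233 233
 231 229 231 141 101]
180 [230 232 234 231 227 222 219 210 191 169 147 232 234 234 232 233 234 233
 230 228 232 136  95]
```

Tab and fork edges land within 1 px of the prediction, and the probe axis is in line with the tab. I'll go down to just above the noses, then press slowly.

Emit:
carry_out(increments=[[0,0,0,0,1,-30,1],[0,0,0,0,1,-55,1],[0,0,0,0,1,-66,1],[0,0,0,0,1,-72,1],[0,0,0,0,1,-77,1],[0,0,0,0,1,-80,1]])

```text
clock: 12.35
tool_pos: [0.516, -0.1342, 0.0454]
orientation: [-180.0, 0.0, -148.5]
force: [-2.2, -2.9, 3.2]
opening: 0.0148
```

Emit:
carry_out(increments=[[0,0,0,0,0,-3,1],[0,0,0,0,0,-6,1],[0,0,0,0,0,-9,1],[0,0,0,0,0,-12,1]])

```text
clock: 12.85
tool_pos: [0.5135, -0.135, 0.033]
orientation: [179.9, -0.2, -148.6]
force: [-5.1, -3.5, 2.2]
opening: 0.0154
```

Emit:
carry_out(increments=[[0,0,0,0,0,-3,1],[0,0,0,0,0,-6,1],[0,0,0,0,0,-9,1],[0,0,0,0,0,-12,1],[0,0,0,0,0,-12,1]])

```text
clock: 13.48
tool_pos: [0.5154, -0.1342, 0.021]
orientation: [180.0, -0.0, -148.5]
force: [-3.6, -3.5, -1.6]
opening: 0.0149
```

Emit:
carry_out(increments=[[0,0,0,0,0,-1.5,1],[0,0,0,0,0,-3,1],[0,0,0,0,0,-3,1]])

```text
clock: 13.85
tool_pos: [0.5156, -0.1344, 0.0206]
orientation: [-180.0, 0.0, -148.5]
force: [-12.6, 2.6, 26.3]
opening: 0.0149
```

Run:
```python
from h import *
o=ctrl.get_obs();print(o["tool_pos"],o["force"],o["opening"])
s=shot("wrist","w11.png");m=ctrl.outline_of(s,"probe");p=m[0]["pixels"]; r=np.flatnonzero(p.any(1));print(m[0]["confidence"],r.min())
for v in(r.min()+1,r.min()+20,r.min()+40,r.min()+60,r.min()+68,r.min()+80): c=np.flatnonzero(p[v]); print(v,c.min(),c.max())
x=np.array([np.cos(np.radians(-58.5)),np.sin(np.radians(-58.5)),0]);O=np.array([.5156,-.1350,0])
for z in(.046,.055): print(z,[proj(s,[O+x*a+[0,0,z]])[0].round(1) for a in(.088,.059,.051)])
```

```text
[ 0.51563244 -0.13435108  0.02055379] [-12.59590364   2.60243792  26.31749228] 0.014934891667919455
0.98 80
81 270 282
100 265 288
120 262 290
140 263 290
148 256 296
160 257 296
0.046 [array([279.6,  81.6]), array([279.5, 144.7]), array([279.5, 161.1])]
0.055 [array([279.9,  78.5]), array([279.7, 145.6]), array([279.7, 163. ])]
```

There is a hard stop at axis height ≈ 46 mm with 26 N, so it is seated. I'll release, back off straight up, and look.

Emit:
carry_out(increments=[[0,0,0,0,0,2.5,1],[0,0,0,0,0,2.5,0.42],[0,0,0,0,0,2.5,0.42],[0,0,0,0,0,2.5,0.42],[0,0,0,0,0,2.5,0.42],[0,0,0,0,0,2.5,0.42],[0,0,0,0,0,40,0.42],[0,0,0,0,0,90,0.42],[0,0,0,0,0,115,0.42],[0,0,0,0,0,115,0.42]])

```text
clock: 15.2
tool_pos: [0.5172, -0.1341, 0.1354]
orientation: [-179.9, 0.2, -148.5]
force: [0.6, 0.3, -0.7]
opening: 0.0509
```

Run:
```python
from h import *
o=ctrl.get_obs();print(o["tool_pos"],o["force"],o["opening"])
s=shot("wrist","w12.png");m=ctrl.outline_of(s,"probe");p=m[0]["pixels"]; r=np.flatnonzero(p.any(1));print(m[0]["confidence"],r.min(),r.max())
for v in range(r.min()+1,r.max(),15): c=np.flatnonzero(p[v]); print(v,c.min(),c.max(),end="; ")
x=np.array([np.cos(np.radians(-58.5)),np.sin(np.radians(-58.5)),0]);O=np.array([.5156,-.1350,0])
for z in(.046,.055): print(z,[proj(s,[O+x*a+[0,0,z]])[0].round(1) for a in(.088,.059,.051,-.051,-.059,-.08)])
print("tab",[(np.round(d["centre"],4),round(d["confidence"],2)) for d in ctrl.search_frame(s,"tab_top")[:2]])
cv2.imwrite("pics/w12c.png",cv2.resize(s["pixels"][50:250,180:380],None,fx=3,fy=3,interpolation=cv2.INTER_CUBIC))
```

```text
[ 0.51722694 -0.13409594  0.13539731] [ 0.5843542   0.26428312 -0.6870272 ] 0.05094913895846384
0.9 104 257
105 275 283; 120 272 286; 135 271 285; 150 270 288; 165 276 288; 180 270 287; 195 270 286; 210 271 287; 225 273 287; 240 271 287; 255 278 286; 0.046 [array([280.4, 103.6]), array([280.3, 139.5]), array([280.3, 149.1]), array([280.1, 259.9]), array([280. , 267.8]), array([280., 288.])]
0.055 [array([280.5, 102.7]), array([280.4, 139.8]), array([280.4, 149.7]), array([280.1, 263.9]), array([280.1, 272. ]), array([280.1, 292.7])]
tab [(array([ 0.5642, -0.2188,  0.1015]), 0.6), (array([ 0.5295, -0.1526,  0.0526]), 0.49)]
```

View pics/w12c.png

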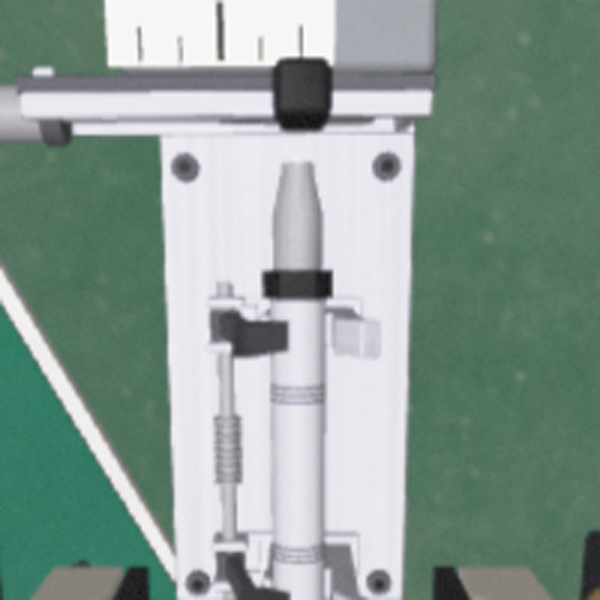

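The probe lies in both forks, with the front collar at (298,284) outside the fork and both dark noses over the barrel at (265,338) and (255,580). The tab is at the closed line. Next I'll go over the tab and lower the real fingertips to about 81 mm.

Emit:
carry_out(increments=[[0,0,0,17,-28,0,0.42],[0,0,0,34,-58,0,0.42],[0,0,0,49,-84,0,0.42],[0,0,0,49,-84,0,0.42],[0,0,0,49,-84,0,0.42]])

```text
clock: 15.98
tool_pos: [0.5638, -0.2179, 0.1317]
orientation: [179.9, -0.1, -148.6]
force: [-0.7, -0.0, -0.4]
opening: 0.051
```

Run:
```python
from h import *
o=ctrl.get_obs();s=shot("wrist","w13.png");print(o["tool_pos"],o["orientation"],o["force"])
for l in("tab_top","shutter"): print(l,[(np.round(d["centre"],4),round(d["confidence"],2)) for d in ctrl.search_frame(s,l)[:2]])
q=proj(s,[[.5665,-.2181,.104]])[0];print(q)
g=cv2.cvtColor(s["pixels"],6);v=int(q[1]);u=int(q[0])
for k in(-12,-6,0,6): print(v+k,g[v+k,u-40:u+40:2])
```

```text
[ 0.56376533 -0.21791273  0.1316907 ] [ 1.79907600e+02 -1.06469623e-01 -1.48574128e+02] [-0.69413063 -0.02752082 -0.41948609]
tab_top [(array([ 0.5667, -0.2219,  0.1051]), 0.92), (array([ 0.7033, -0.2243,  0.0306]), 0.59)]
shutter [(array([ 0.5647, -0.2209,  0.1047]), 0.55)]
[274.79634974 225.37020964]
213 [237 237 238 236 237 238 235 233 237 234 237 237 238 238 238 233 102  26
  35  30  26  29  30  30  80 229 234 236 236 236 237 237 238 235 237 235
 234 236 149 112]
219 [237 237 238 235 236 238 236 234 237 235 237 237 238 238 237 231  65  58
  63  61  58  54  51  50  62 225 236 236 236 237 235 237 237 236 237 234
 234 234 132 113]
225 [236 236 237 234 235 238 235 232 237 234 237 236 238 237 236 232  81  52
  55  53  52  52  48  46  62 225 235 235 235 236 236 237 237 235 236 234
 233 236 141 106]
231 [236 235 238 235 235 238 236 232 237 234 236 237 238 237 237 234 183 156
 153 163 182 170 147 124 229 233 234 235 235 236 237 236 237 235 237 234
 233 234 141 110]
```

The tab is centred laterally and sits 3–4 mm further along jig x. I'll shift (3, -2.5), lower, and grip.

Emit:
carry_out(increments=[[0,0,0,3,-2.5,-20,0.42],[0,0,0,3,-2.5,-45,0.42],[0,0,0,3,-2.5,-62,0.42],[0,0,0,3,-2.5,-70,0.42],[0,0,0,3,-2.5,-70,0.42]])

```text
clock: 16.75
tool_pos: [0.5676, -0.2205, 0.0629]
orientation: [180.0, -0.0, -148.5]
force: [-0.8, -0.6, 0.6]
opening: 0.0506
```

Emit:
carry_out(increments=[[0,0,0,0,0,0,1],[0,0,0,0,0,0,1],[0,0,0,0,0,0,1],[0,0,0,0,0,0,1],[0,0,0,0,0,0,1],[0,0,0,0,0,0,1],[0,0,0,0,0,0,1]])

```text
clock: 17.62
tool_pos: [0.5676, -0.2207, 0.0632]
orientation: [-180.0, -0.0, -148.5]
force: [-1.9, 0.2, 2.4]
opening: 0.0114
```

Emit:
carry_out(increments=[[0,0,0,4.3,2.6,0,1],[0,0,0,8.5,5.2,0,1],[0,0,0,12.8,7.8,0,1],[0,0,0,17.1,10.5,0,1],[0,0,0,17.1,10.5,0,1],[0,0,0,17.1,10.5,0,1],[0,0,0,17.1,10.5,0,1]])

```text
clock: 18.5
tool_pos: [0.5839, -0.2106, 0.0631]
orientation: [180.0, -0.1, -148.5]
force: [-5.9, -4.2, 5.9]
opening: 0.0119
```

Run:
```python
from h import *
y=np.array([.8526,.5225,0]);o=ctrl.get_obs();print(o["tool_pos"],(o["tool_pos"]-np.array([.5676,-.2206,.063]))@y,o["force"],o["force"]@y,o["opening"])
s=shot("wrist","w14.png");g=cv2.cvtColor(s["pixels"],6)
c=np.array([.5665,-.2181,.066]);x=np.array([.5225,-.8526,0])
for t in(0,10,20,30,40): print(t,[proj(s,[c+x*a+y*t/1000])[0].round(1) for a in(.008,.015,.02,.025)])
a=proj(s,[c+x*.02+y*.045])[0].astype(int);b=proj(s,[c+x*.02-y*.006])[0].astype(int)
for v in range(a[1]-30,a[1]+31,3): print(v,a[0],g[v,a[0]:b[0]])
cv2.imwrite("pics/w14c.png",cv2.resize(s["pixels"][100:240,190:370],None,fx=4,fy=4,interpolation=cv2.INTER_CUBIC))
```

```text
[ 0.58389168 -0.21059239  0.06312033] 0.01911926505236717 [-5.93241745 -4.18529292  5.91070212] -7.244794669658263 0.01194062963102252
0 [array([309.3, 234.5]), array([309.6, 223.4]), array([309.8, 215.4]), array([310.1, 207.2])]
10 [array([292.8, 234.5]), array([292.9, 223.4]), array([293. , 215.4]), array([293.1, 207.2])]
20 [array([276.3, 234.6]), array([276.2, 223.5]), array([276.2, 215.4]), array([276.2, 207.3])]
30 [array([259.7, 234.6]), array([259.6, 223.5]), array([259.4, 215.5]), array([259.3, 207.3])]
40 [array([243.2, 234.6]), array([242.9, 223.5]), array([242.6, 215.5]), array([242.4, 207.3])]
185 234 [182 192 192 193 194 191 192 188 192 190 191 192 192 190 190 192 193 193
 190 192 196 193 192 193 194 193 194 195 194 194 194 193 193 197 193 195
 197 195 193 197 193 194 195 193 193 193 194 195 191 194 192 194 194 195
 193 194 194 193 194 191 195 194 192 190 193 191 191 192 192 192 191 189
 190 188 190 192 191 191 192 189 191 191 191 192 191]
188 234 [183 189 188 190 185 191 193 186 178 181 188 189 193 192 193 193 193 191
 194 194 194 192 191 192 192 191 193 194 193 195 19
[... 6247 characters left out ...]
 [ 42  42  46  41  44  42  40  46  35  41  60 119 145 149 150 150 151 152
 149 150 149 152 150 150 142  78  43  39  38  40  42 108 232 202 104  46
  37  32  30  28  34  33  33  26  30  37  26  30  32  37  32  51 116 211
 116  49  42  40  39  42  64 136 148 150 148 150 149 149 150 152 153 147
 150 147 125  69  50  46  46  42  49  40  42  42  44]
245 234 [ 48  42  45  45  40  41  44  57  61  64  69 117 145 149 149 149 150 149
 150 151 150 150 151 137  84  49  39  41  38  40  35  83 183 102  44  32
  35  37  31  34  33  36  35  31  33  31  30  35  35  32  33  36  56 121
  71  44  38  38  36  40  42  79 145 151 149 151 150 148 147 148 151 151
 150 148 127  77  71  67  61  49  44  47  46  42  45]
```

I've used up the viewer, so I'm reading pixel profiles instead. The scale lines are at columns 241.6 / 258.3 / 275.1 / 291.8 / 308.7 and the pointer is at 276.6, so it is 0.9 mm short. The TCP travel of 19.1 mm agrees. I'll correct by about 1 mm.

Emit:
carry_out(increments=[[0,0,0,0.8,0.5,0,1],[0,0,0,0.8,0.5,0,1],[0,0,0,0.8,0.5,0,1],[0,0,0,0.8,0.5,0,1]])

```text
clock: 19.05
tool_pos: [0.5846, -0.2102, 0.0631]
orientation: [180.0, -0.1, -148.5]
force: [-5.9, -5.3, 6.0]
opening: 0.0117
```

Run:
```python
from h import *
y=np.array([.8526,.5225,0]);o=ctrl.get_obs();print(o["tool_pos"],(o["tool_pos"]-np.array([.5676,-.2206,.063]))@y,o["force"],o["force"]@y,o["opening"])
s=shot("wrist","w15.png");g=cv2.cvtColor(s["pixels"],6).astype(float)
l=(247-g[206:224,266:286]).mean(0);print("line",266+(l*np.arange(20)).sum()/l.sum())
for v in(227,230,232,234): w=np.clip(g[v,266:290]-145,0,None);print(v,266+(w*np.arange(24)).sum()/w.sum(),g[v,268:284])
m=ctrl.outline_of(s,"probe");print("probe",m and m[0]["confidence"])
t=shot("side");print("probe side",[(np.round(d["centre"],3),round(d["confidence"],2)) for d in ctrl.search_frame(t,"probe")[:2]])
```

```text
[ 0.58464255 -0.210202    0.06313731] 0.019963436392191804 [-5.92815116 -5.34293206  6.03553226] -7.84602368222872 0.01166306242576516
line 276.47726958684535
227 277.5497382198953 [247. 247. 247. 247. 247. 247. 247. 228. 204. 198. 202. 247. 247. 247.
 247. 247.]
230 276.56934306569343 [130. 130. 133. 128. 130. 129. 129. 143. 209. 213. 150. 131. 129. 132.
 127. 128.]
232 276.6449275362319 [117. 116. 115. 114. 117. 113. 114. 130. 205. 212. 156. 121. 117. 118.
 117. 115.]
234 276.7535211267606 [130. 127. 129. 128. 129. 130. 130. 142. 200. 212. 165. 133. 129. 130.
 131. 129.]
probe []
probe side [(array([ 0.513, -0.141,  0.05 ]), 0.69), (array([ 0.565, -0.241,  0.041]), 0.58)]
```

The pointer is at column 276.6 and the long line at 276.5, so it is on half. TCP travel is 19.96 mm and the spring force 7.8 N. Handing in while holding.

```bash
python3 -c "
from h import *
print(ctrl.close_job())"
```

```text
the job is handed in; nothing more can be done
None
```

The probe is seated in the jig and let go, and the shutter is held half open. I handed the job in at about 19 s.

- **Probe:** I pressed it down to a hard stop at about 26 N, with its axis about 46 mm high. After letting go, the wrist picture showed both jaw noses over the barrel, the front collar outside its fork and the tip towards the window. I did not see the rear collar directly. In the last check the side camera still put the probe at the seat, 50 mm high (detector good to about 4 mm). The wrist detector did not report it then.
- **Shutter:** The tab is gripped (opening 11.7 mm) and held half open. The pointer is at column 276.6 and the long middle line at 276.5. Tool travel is 19.96 mm, and the spring pushes back with about 7.8 N.

**Checks that failed or disagreed:**
- **First grasp:** It closed on nothing, because the real fingertips end about 19 mm behind the reported TCP. I saw this in the side camera and corrected every later height; nothing was touched or moved.
- **Tab position:** Two estimates of the tab differed by about 4 mm along the jig's x, which was within the pads' reach.
- **Final picture:** The viewer limit of 12 was reached, so I checked the final shutter position from pixel values and tool travel, not by looking at a picture.
- **Bystanders:** I did not re-check them at the end. I steered clear of them and felt no unexpected contact.

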